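# Set a repaired crank arm under the curing press

## Robot

A 6-joint arm with a two-finger parallel gripper is mounted at the origin on a cart in front of the work surface, level with it; the furniture and walls round the work are solid. World frame = base frame: x ahead of the robot, y to its left, z up, the work surface at z = 0. Lengths are in m, angles in rad, forces in N, time in s.
With the tool pointing down it reaches from about 0.35 to 0.975 m from the base axis. Payload 7.1 kg.
Tool frame: the origin (TCP) lies midway between the tips of the shut fingers; the grasp point (between the pads) lies 19 mm behind it; z points along the fingers, x is the direction in which the jaws open and shut, and the axes are right-handed (so a half turn about z gives the same grasp; the last joint's range is limited). The gripper opens to 88 mm and grips with 3 to 60 N. Pads are 20 mm wide; open, the fingers measure 115 mm over their backs; the gripper's body (75 mm by 178 mm) begins 61 mm behind the grasp point.
Start: joints at [-1.184, 0.423, 1.63, -0, 1.089, -0.019], TCP at [0.247, -0.574, 0.223] pointing down, gripper open.
Joint ranges: [-3, 3], [-0.9, 2.11], [0.09, 2.58], [-1.31, 4.45], [0.11, 2.69], [-2.54, 2.54]. Speed limits (rad/s): [2.39, 2.39, 3.01, 3.14, 3.14, 3.14].

## Interface

Orientations are given as a unit quaternion [w, x, y, z].
In Python, from station import move_pose, movel, movej, command_gripper, wait, inverse_kinematics, read_camera, camera_info, MotionError, job_done, get_time, get_joint_pos, get_qvel, get_effort, get_tcp_pos, get_ee_rot, get_ft_force, get_ft_torque, get_grip_width gives the robot as it stands. Calls block until the motion is done:
- move_pose(position, orientation): joint-space move of the TCP to a pose.
- movel(position, frame=None, v=0.15, until_force=None): straight line of the TCP; frame=None keeps the orientation; v is the mean speed in m/s. With until_force (N) it stops when the force on the tool has changed by that much, and returns True; else False.
- movej(angles): joint-space move.
- command_gripper(opening): opening from 0.0 (shut) to 1.0 (fully open); the grip force is fixed at half the most; returns when the fingers have stopped.
- wait(seconds).
- inverse_kinematics(position, orientation): joint angles nearest the present ones, or None.
- read_camera(name): name is "scene" or "side" or "wrist"; returns the picture (420x560x3 uint8, red, green, blue); there is no depth.
- camera_info(name): a dict with "intrinsics" (3x3 intrinsics, pixels), "T" (4x4, takes a point from camera to world coordinates); the wrist camera has in their place "tool_from_camera" (4x4, takes a point from camera to tool coordinates, whose origin is the TCP and whose axes are the tool frame's). Camera axes: x right, y up, looking along -z (the intrinsics and any distortion apply to the point x, -y, -z); pixel columns grow to the right and rows downward; lengths in m; the calibration is good to about 2 mm. A picture is of the moment at which its call begins: read the wrist's pose just before it. camera_info takes no time and is no camera call.
A pose or a line that the arm cannot do raises MotionError and nothing moves.
- job_done(): hands the job in, once; it reports no verdict.
Readings, each from a call of its own:
- get_time(): time.
- get_joint_pos(): joint angles.
- get_qvel(): joint speeds.
- get_effort(): joint torques, N m.
- get_tcp_pos(): TCP position.
- get_ee_rot(): TCP orientation.
- get_ft_force(): force on the tool from outside, world axes, zero at the start.
- get_ft_torque(): the same for the moment, N m.
- get_grip_width(): opening from 0.0 (shut) to 1.0 (fully open).
Only numpy, scipy, OpenCV 4.12 (cv2) and the standard library are available. Lean on these libraries where they do the work, as an engineer would, in place of code of your own. Each camera call takes 0.05 s, during which the arm holds its last target.

## Task

The black crank arm waiting in the wooden rest has a freshly bonded brass thread insert in its pedal eye and must cure under the weighted bench press. Lift the ram by its black knob to the top notch and leave it hanging on its pawl; lay the crank flat, insert upward and pedal eye leading, in the front of the press's channel, let go, then take it by its thick end and slide it under the clear finger guard until the eye meets the end stop. Last, press the red pawl tail down and hold it until the ram has come all the way down and its foot rests on the insert, then let everything go; leave the wrench, pliers, tape measure and grease jar where they lie.

Things in the scene. Friction and masses are not known exactly. Their poses are not given: they have to be found in the camera images.
- press: fixed green bench press, 295 x 112 mm. Origin on the bench under the middle of its bed; x runs along its channel from the open front to the end stop, y to the left seen from the front, z up. Bed top 22 mm above the bench. The head that guides the ram is at x = +68 to +168, y = -35 to +35, z = 95 to 150 mm
- bed_front (a point): on the bed's top (22 mm up), mid-channel, at the press's x = -90 mm, near the open front; axes as the press. Channel between steel fences 5 mm high: 44 mm wide from press x = -100 to +30 mm, then narrowing to 31 mm at x = +75 mm
- bed_home (a point): on the bed's top under the ram's axis, at the press's x = +100 mm: where the centre of the pedal eye comes to lie when the eye meets the end stop
- guard (a point): lower middle of the clear upright finger guard that crosses the channel at the press's x = +52 mm: 3 mm thick, 88 mm wide, 55 to 156 mm above the bench. The crank passes below it, a hand does not: lay the crank down with its eye no farther than press x = +30 mm, then slide it on by its boss
- ram (a joint): height of the ram, m: 0 bottom, 0.066 top stop. Let go, it sinks until a tooth rests on the pawl at 0.012, 0.024, 0.036, 0.048 or 0.060 (top notch). To raise it just pull straight up: 7 N weight, a few N for the pawl, 45 N per m/s damping (up to 0.15 m/s is well). With the pawl tripped it sinks at 0.16 m/s. With its foot on the insert of a crank in place it reads 0.018
- ram_knob (a point): middle of the upright round black knob on top of the ram, 34 mm in diameter, 26 mm high, 220 mm above the bench with the ram at 0; it moves up with the ram. A dark weight 54 mm in diameter begins 11 mm below the knob's underside
- ram_foot (a point): middle of the underside of the ram's round rubber foot, 24 mm in diameter, 24 mm above the bench with the ram at 0; it moves up with the ram
- pawl (a joint): angle of the pawl about its pin, rad: 0 engaged (held by its spring), 0.42 fully tripped; the ram is free to sink above about 0.3. It springs back when let go
- pawl_tail (a point): middle of the top of the pawl's red tail pad (26 mm along press x, 30 along y, 8 thick), 94 mm to the left (+y of the press) of the ram's axis, 123 mm above the bench at rest. Its pin lies along press x, 71 mm nearer the ram and 15 mm lower, so the pad swings down: 22 mm down frees the ram, 29 mm is the end. It takes 2 to 3 N
- crank_mid (a point): centre of the black crank arm (125 mm between its two axes, 157 mm overall, 0.19 kg), midway between the axes, 9 mm above its flat underside. x points to the pedal eye, z up out of the face with the insert. Here the arm is 25 mm wide and 18 mm thick
- crank_eye (a point): middle of the top of the brass insert (21 mm in diameter, 2 mm proud) in the pedal eye, 62.5 mm along +x from crank_mid, 20 mm above the underside; the eye is 28 mm in diameter and 18 mm thick
- crank_boss (a point): centre of the thick round end (boss, 36 mm in diameter, 22 mm thick, with a square hole), 62.5 mm along -x from crank_mid, 11 mm above the underside
- rest: fixed wooden rest 176 x 92 mm; origin on the bench under its middle, x along the crank on it. The crank's underside lies 28 mm above the bench; cheeks 54 mm high stand close on both sides of both ends (x = -85 to -26 and +47 to +79 mm), so only the arm's middle can be gripped. A 12 mm board lies below
- wrench: steel combination wrench 191 x 30 x 8 mm lying on the bench, long along its x; bystander
- jar: red and white grease jar with a black lid, 54 mm in diameter, 70 mm high, standing; bystander
- pliers: red-handled needle pliers 161 x 57 x 14 mm, lying; bystander
- measure: yellow tape measure 75 x 31 x 60 mm, standing; bystander

How it is judged:
On the way, in this order (a step that is already met when the one before it is completed fails the run):
1. the ram hangs on its pawl at the top notch, let go (value of joint ram between 0.055 and 0.063 m and contact force between the fingers and press below 0.3 N), for 0.2 s.
2. the crank lies flat in the front of the channel, let go, the ram still up (x of crank_eye in the frame of press between -0.06 and 0.08 m and y of crank_eye in the frame of press between -0.02 and 0.02 m and z of crank_eye in the frame of press between 0.038 and 0.046 m and angle between crank_mid's own z axis and vertical below 0.06 rad and contact force between the fingers and anything else below 0.3 N and value of joint ram above 0.055 m), for 0.2 s.
3. the crank lies flat at the end stop, its eye under the foot of the raised ram (horizontal distance between crank_eye and ram_foot below 0.006 m and z of crank_eye in the frame of press between 0.038 and 0.046 m and angle between crank_mid's own z axis and vertical below 0.06 rad and angle between the x axis of crank_mid and the x axis of press, either way round below 0.1 rad and value of joint ram above 0.055 m), for 0.2 s.
At the end, for the whole second after the job is handed in: The crank lies flat along the channel (within 0.1 rad), insert up, its eye within 6 mm of straight under the ram's foot; the ram is down with its foot resting on the insert (ram at 0.016 to 0.0205 m), at rest, and the pawl tail let go (below 0.3 rad) (horizontal distance between crank_eye and ram_foot below 0.006 m and z of crank_eye in the frame of press between 0.038 and 0.046 m and angle between crank_mid's own z axis and vertical below 0.06 rad and angle between the x axis of crank_mid and the x axis of press, either way round below 0.1 rad and value of joint ram between 0.016 and 0.0205 m and velocity of joint ram between -0.005 and 0.005 m/s and value of joint pawl below 0.3 rad); the robot touches nothing.
It fails at once if the wrench is disturbed (moved more than 30 mm) (distance of wrench from where it was at the start of the episode above 0.03 m).
It fails at once if the grease jar is disturbed (moved more than 30 mm) (distance of jar from where it was at the start of the episode above 0.03 m).
It fails at once if the pliers is disturbed (moved more than 30 mm) (distance of pliers from where it was at the start of the episode above 0.03 m).
It fails at once if the tape measure is disturbed (moved more than 30 mm) (distance of measure from where it was at the start of the episode above 0.03 m).
It also fails if it takes over 72 s, if anything falls off the work surface, if the arm or the gripper's body presses on something with over 40 N, if the wrist force passes 120 N, or if a joint passes its speed limit or range.

## Working session

There is one attempt and no reset: what is moved stays moved. The work goes in short steps, each a Python script; the robot and the scene stay as the last script left them, time stands still between calls to the robot, and variables do not carry over. Pictures are saved under pics/ and viewed, and the job is handed in when it is done.

```bash
mkdir -p pics; ls; python3 - <<'E'
from station import *
import cv2, numpy as np
for n in ("scene","side","wrist"):
    im=read_camera(n); cv2.imwrite(f"pics/{n}0.png",im[:,:,::-1]); i=camera_info(n); print(n,{k:np.round(np.array(v),4).tolist() if not isinstance(v,str) else v for k,v in i.items()})
print(get_time(),get_tcp_pos(),get_ee_rot(),get_grip_width())
E
```

```text
pics
scene {'intrinsics': [[431.0415, 0.0, 282.8993], [0.0, 431.0415, 205.7178], [0.0, 0.0, 1.0]], 'T': [[-0.4601, 0.5035, -0.7313, -0.2749], [-0.8879, -0.263, 0.3775, 0.4377], [-0.0023, 0.823, 0.5681, 0.8042], [0.0, 0.0, 0.0, 1.0]]}
side {'intrinsics': [[427.1656, 0.0, 275.9152], [0.0, 427.1656, 208.3034], [0.0, 0.0, 1.0]], 'T': [[0.9565, 0.1279, -0.262, 0.2702], [-0.2916, 0.4121, -0.8632, -1.097], [-0.0025, 0.9021, 0.4315, 0.7081], [0.0, 0.0, 0.0, 1.0]]}
wrist {'intrinsics': [[347.6556, 0.0, 278.9078], [0.0, 347.6556, 212.0202], [0.0, 0.0, 1.0]], 'tool_from_camera': [[1.0, 0.0005, 0.001, -0.0], [0.0007, -0.9601, -0.2796, -0.076], [0.0008, 0.2796, -0.9601, -0.1627], [0.0, 0.0, 0.0, 1.0]]}
0.15 [ 0.24656127 -0.57382191  0.22204962] [-3.47778418e-04  8.35086099e-01 -5.50118910e-01 -5.20718279e-04] 1.0011423551628846
```

View pics/scene0.png

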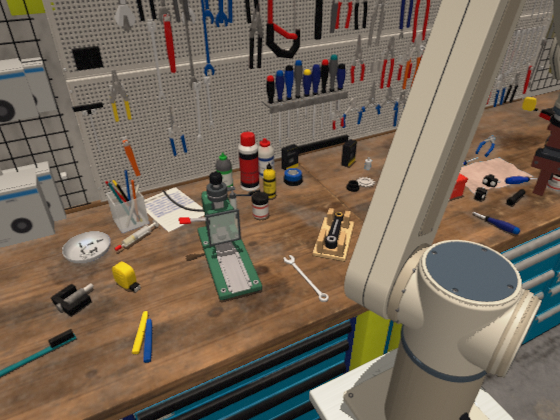

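View pics/side0.png

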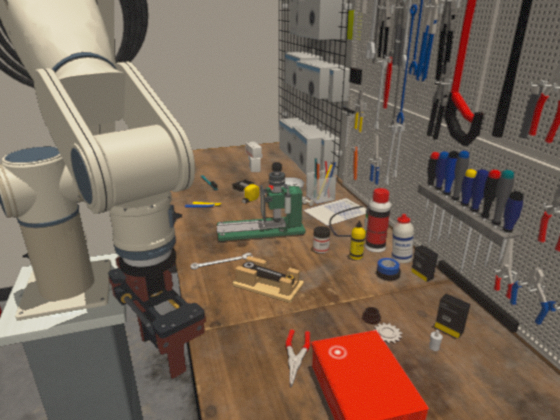

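View pics/wrist0.png

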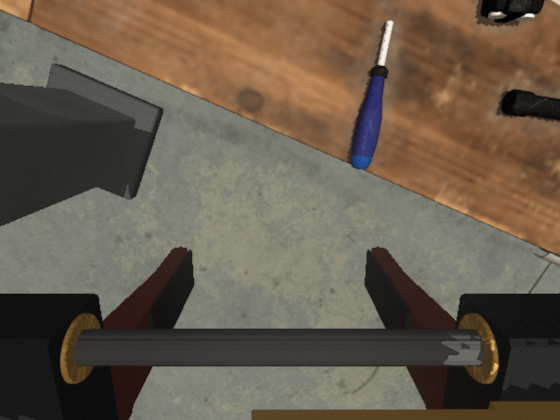

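The scene view shows the press around (225,245), with its front toward the robot and the red pawl tail at (187,220). The rest with the crank is at (335,235) and the wrench at (305,278). I'll enlarge these areas.

```bash
cat > h.py <<'E'
from station import *
import cv2, numpy as np
def ray(n,u,v):
    i=camera_info(n);K=np.array(i['intrinsics']);T=np.array(i['T'])
    d=np.linalg.inv(K)@[u,v,1]; d=T[:3,:3]@[d[0],-d[1],-d[2]]
    return T[:3,3],d
def onz(n,u,v,z):
    o,d=ray(n,u,v); return o+d*(z-o[2])/d[2]
def tri(a,b):
    (o1,d1),(o2,d2)=a,b
    s=np.linalg.lstsq(np.c_[d1,-d2],o2-o1,rcond=None)[0]
    p,q=o1+s[0]*d1,o2+s[1]*d2; return (p+q)/2,np.linalg.norm(p-q)
def proj(n,p):
    i=camera_info(n);K=np.array(i['intrinsics']);T=np.array(i['T'])
    c=T[:3,:3].T@(np.array(p)-T[:3,3]); q=K@[c[0],-c[1],-c[2]]; return q[:2]/q[2]
def crop(f,x0,y0,x1,y1,s,out):
    im=cv2.imread(f)[y0:y1,x0:x1]; cv2.imwrite(out,cv2.resize(im,None,fx=s,fy=s,interpolation=cv2.INTER_CUBIC))
E
python3 - <<'E'
from h import *
crop('pics/scene0.png',170,165,370,315,4,'pics/c1.png')
crop('pics/side0.png',180,150,340,310,3.7,'pics/c2.png')
E
```

```text
(no output)
```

View pics/c1.png

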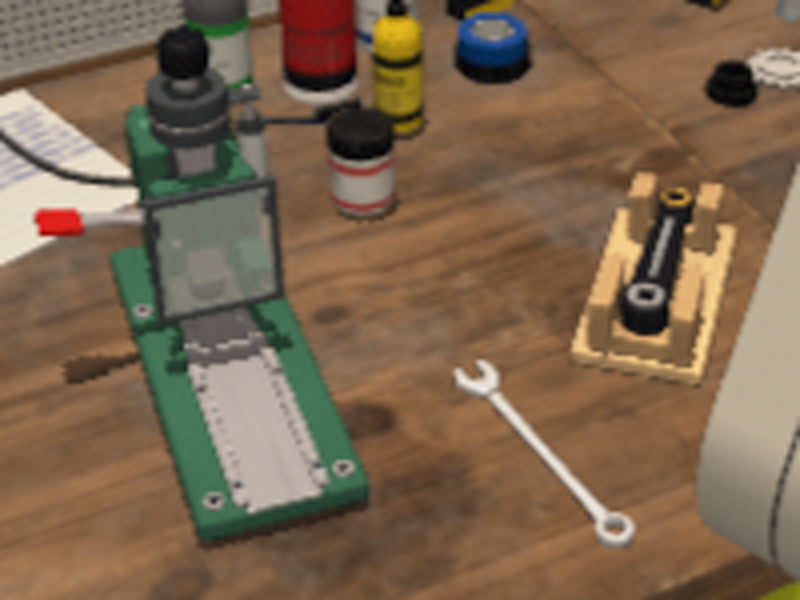

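View pics/c2.png

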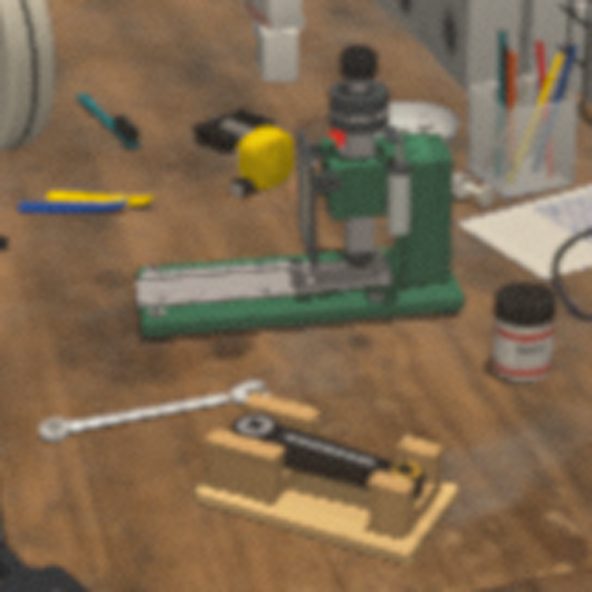

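```bash
python3 - <<'E'
from h import *
S=lambda x,y:(170+x/4,165+y/4); D=lambda x,y:(180+x/3.7,150+y/3.7)
r=lambda n,p:ray(n,*p)
def T(nm,a,b):
    p,e=tri(r('scene',S(*a)),r('side',D(*b))); print(nm,p.round(4),round(e,4))
T('knob',(183,52),(359,63))
T('boss',(646,294),(255,424))
T('eye',(676,198),(406,470))
T('tail',(58,221),(338,137))
print('frontL bot',onz('scene',*S(203,545),0), 'frontR bot',onz('scene',*S(367,500),0))
print('frontR bot side',onz('side',*D(143,337),0),'backR side',onz('side',*D(460,310),0))
print('boss z',onz('scene',*S(646,294),.05),onz('side',*D(255,424),.05))
print('eye z',onz('scene',*S(676,198),.048),onz('side',*D(406,470),.048))
print('jar',onz('scene',*S(360,125),.07),'wrench',onz('scene',*S(478,378),0),onz('scene',*S(614,528),0))
print('measure',onz('side',*D(265,185),0),'pliers',onz('side',296,380,0))
E
```

```text
knob [0.6539 0.1528 0.2314] 0.0006
boss [ 0.4908 -0.1087  0.0508] 0.0002
eye [ 0.5821 -0.1941  0.0464] 0.0011
tail [0.662  0.2477 0.1226] 0.0013
frontL bot [0.46053451 0.23273482 0.        ] frontR bot [0.44820378 0.12600705 0.        ]
frontR bot side [0.44564782 0.13514542 0.        ] backR side [0.7340602 0.0979733 0.       ]
boss z [ 0.49144996 -0.10929849  0.05      ] [ 0.49114521 -0.1074306   0.05      ]
eye z [ 0.57948483 -0.19254972  0.048     ] [ 0.58197541 -0.195633    0.048     ]
jar [ 0.74886551 -0.01105978  0.07      ] wrench [0.51802039 0.00818105 0.        ] [ 0.35463868 -0.001364    0.        ]
measure [0.6297465  0.42222825 0.        ] pliers [ 4.98082018e-01 -4.87275861e-01  1.11022302e-16]
```

```bash
cat >> h.py <<'E'
from scipy.spatial.transform import Rotation as Ro
def q(psi):
    # tool down, tool x at yaw psi
    x=np.array([np.cos(psi),np.sin(psi),0]);z=np.array([0,0,-1.]);y=np.cross(z,x)
    a=Ro.from_matrix(np.c_[x,y,z]).as_quat(); return [a[3],a[0],a[1],a[2]]
def wcam():
    a=get_ee_rot();p=np.array(get_tcp_pos()); T=np.eye(4);T[:3,:3]=Ro.from_quat([a[1],a[2],a[3],a[0]]).as_matrix();T[:3,3]=p
    return T@np.array(camera_info('wrist')['tool_from_camera'])
def shot(name):
    T=wcam(); im=read_camera('wrist'); cv2.imwrite(f'pics/{name}.png',im[:,:,::-1]); np.save(f'pics/{name}.npy',T); return im
def wray(name,u,v):
    T=np.load(f'pics/{name}.npy');K=np.array(camera_info('wrist')['intrinsics'])
    d=np.linalg.inv(K)@[u,v,1]; return T[:3,3],T[:3,:3]@[d[0],-d[1],-d[2]]
def wz(name,u,v,z):
    o,d=wray(name,u,v); return o+d*(z-o[2])/d[2]
def wproj(name,p):
    T=np.load(f'pics/{name}.npy');K=np.array(camera_info('wrist')['intrinsics'])
    c=T[:3,:3].T@(np.array(p)-T[:3,3]); w=K@[c[0],-c[1],-c[2]]; return w[:2]/w[2]
E
python3 - <<'E'
from h import *
move_pose([0.50,-0.06,0.27],q(-0.1)); shot('w1'); print(get_time())
move_pose([0.58,0.25,0.38],q(-0.1)); shot('w2'); print(get_time(),get_tcp_pos(),get_joint_pos())
E
```

```text
2.2667
3.5917 [0.57993278 0.24851754 0.37940617] [ 3.86170054e-01  3.01648125e-01  1.44475973e+00 -3.65585280e-04
  1.39637295e+00  4.87732835e-01]
```

View pics/w1.png

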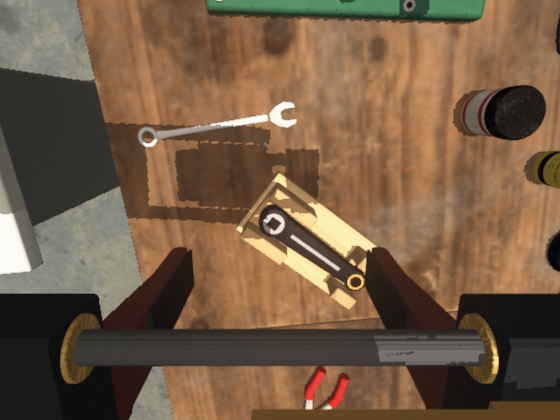

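View pics/w2.png

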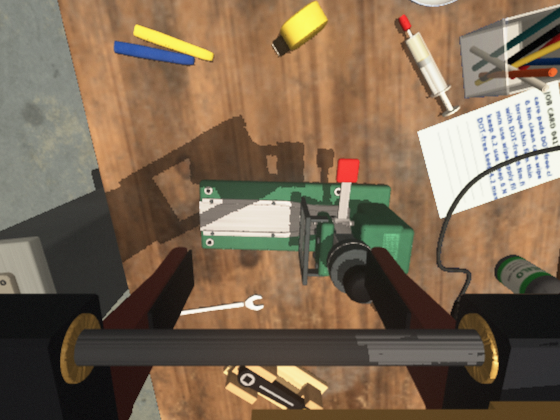

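w1 shows the boss at about (274,222) and the brass insert at about (355,282). w2 shows the press bed from x=200 to 390 and y=182 to 250, with the red tail at (347,169). I'll zoom in for exact pixels.

```bash
python3 - <<'E'
from h import *
crop('pics/w2.png',190,140,390,290,4,'pics/c3.png')
crop('pics/w1.png',220,160,400,320,4,'pics/c4.png')
im=cv2.imread('pics/w2.png'); h=cv2.cvtColor(im,cv2.COLOR_BGR2HSV)
m=((h[...,0]<8)|(h[...,0]>172))&(h[...,1]>180)&(h[...,2]>100); m[:140]=0;m[200:]=0;m[:,:320]=0;m[:,370:]=0
y,x=np.nonzero(m); print('red',x.mean(),y.mean(),cv2.minAreaRect(np.c_[x,y].astype(np.float32)))
print('tail',wz('w2',x.mean(),y.mean(),.123))
im=cv2.imread('pics/w1.png'); h=cv2.cvtColor(im,cv2.COLOR_BGR2HSV)
m=(h[...,0]>15)&(h[...,0]<30)&(h[...,1]>190)&(h[...,2]>90); m2=np.zeros_like(m);m2[268:296,342:370]=m[268:296,342:370]
y,x=np.nonzero(m2); print(len(x),cv2.minEnclosingCircle(np.c_[x,y].astype(np.float32)))
E
```

```text
red 347.3653444676409 170.02922755741128 ((347.5, 170.5), (23.0, 21.0), 90.0)
tail [0.66196265 0.24794586 0.123     ]
0 ((0.0, 0.0), 0.0)
```

View pics/c3.png

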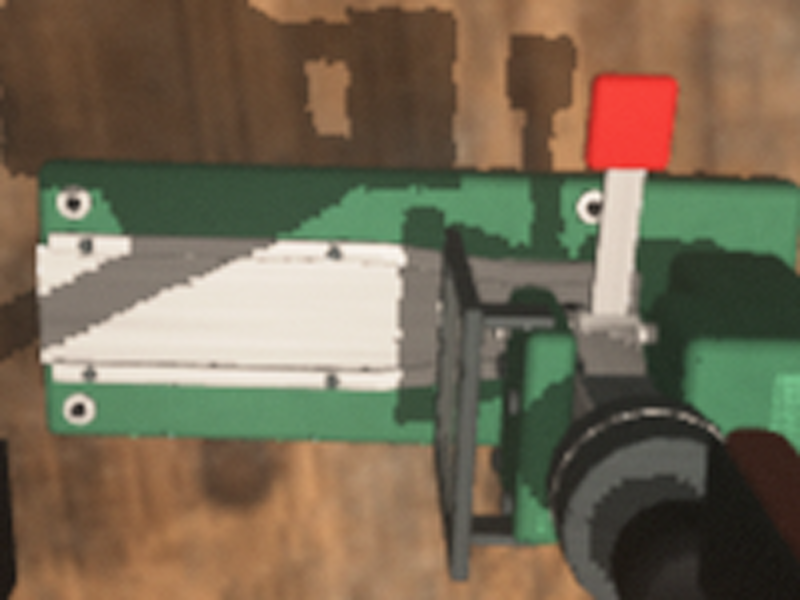

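View pics/c4.png

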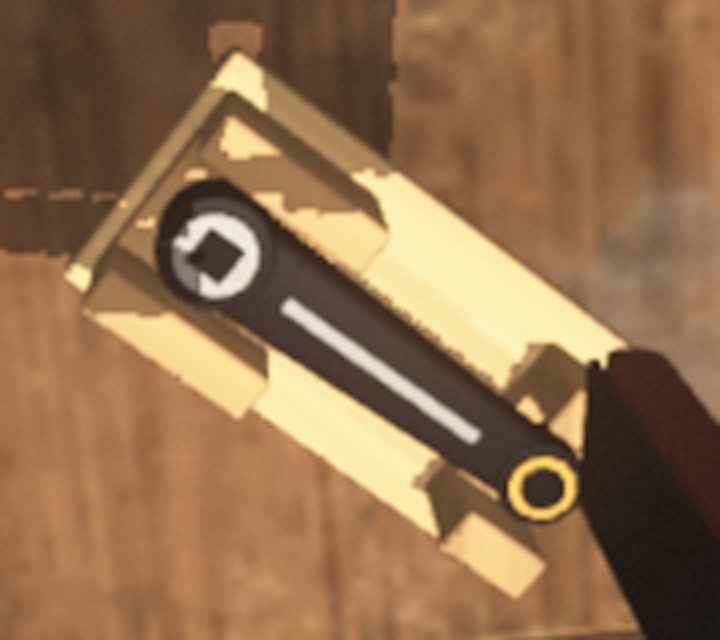

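```bash
python3 - <<'E'
from h import *
a=lambda x,y,z:wz('w1',220+x/4,160+y/4,z); b=lambda x,y,z:wz('w2',190+x/4,140+y/4,z)
B,E=a(216,255,.05),a(543,488,.048); d=(E-B)[:2]; print('boss',B,'eye',E,np.hypot(*d),np.arctan2(d[1],d[0]),'mid',(B+E)/2)
f=[b(86,245,.027),b(333,251,.027),b(90,373,.027),b(332,381,.027)]
for p,r in((f[0],f[1]),(f[2],f[3])): print(p,r,np.arctan2(*(r-p)[:2][::-1]))
g=[b(73,203,.022),b(592,206,.022),b(79,408,.022)]; print(g,np.arctan2(*(g[1]-g[0])[:2][::-1]),np.arctan2(*(g[2]-g[0])[:2][::-1])+np.pi/2)
print('outer',b(38,162,.02),b(800,180,.02),b(47,432,.02))
print('bed corners',b(37,245,.022),b(42,362,.022))
t=np.array([.662,.248]);
for yaw in(-.08,-.1,-.12): print(yaw,t-94e-3*np.array([-np.sin(yaw),np.cos(yaw)]))
# knob tri using scene/side and w2 partial ram
E
```

```text
boss [ 0.48847101 -0.10862524  0.05      ] eye [ 0.57993054 -0.1938893   0.048     ] 0.12503921260777132 -0.7503551264556444 mid [ 0.53420078 -0.15125727  0.049     ]
[0.47015083 0.20329166 0.027     ] [0.56387607 0.19139237 0.027     ] -0.12628378805118762
[0.46364553 0.1517828  0.027     ] [0.55787902 0.13888023 0.027     ] -0.13607511143158615
[array([0.46664088, 0.2190331 , 0.022     ]), array([0.66416209, 0.19778307, 0.022     ]), array([0.45577578, 0.13587119, 0.022     ])] -0.10717133887776824 -0.12991409051645997
outer [0.45542906 0.23578832 0.02      ] [0.74404048 0.19943183 0.02      ] [0.44080296 0.12621683 0.02      ]
bed corners [0.45018121 0.2040241  0.022     ] [0.44425166 0.15658615 0.022     ]
-0.08 [0.65448802 0.15430064]
-0.1 [0.65261566 0.15446961]
-0.12 [0.65074705 0.15467599]
```

The measurements agree: press yaw is about -0.125, the ram axis is at (0.6525,0.1538), and the ram starts at 0.012. Next I'll raise the ram.

```bash
cat >> h.py <<'E'
YAW=-0.125; RAM=np.array([0.6525,0.1538])
def P(x,y,z):
    c,s=np.cos(YAW),np.sin(YAW); o=RAM-0.1*np.array([c,s]); return [o[0]+c*x-s*y,o[1]+s*x+c*y,z]
def pin(p):
    c,s=np.cos(YAW),np.sin(YAW); o=RAM-0.1*np.array([c,s]); d=np.array(p[:2])-o; return [c*d[0]+s*d[1],-s*d[0]+c*d[1]]
E
python3 - <<'E'
from h import *
move_pose(P(.1,0,.30),q(YAW))
print(movel(P(.1,0,.216),v=.12,until_force=8),get_tcp_pos(),get_ft_force())
command_gripper(0.0); print('w',get_grip_width()*88,get_ft_force(),get_tcp_pos())
print(movel(P(.1,0,.267),v=.08),get_tcp_pos(),get_ft_force(),get_grip_width()*88,get_time())
E
```

```text
False [0.65301114 0.15423632 0.21699425] [0.07211875 0.34712642 0.79339954]
w 33.788935917722156 [-5.31008729  0.22929725  3.40847192] [0.65103835 0.15395331 0.21581572]
False [0.65102344 0.15365879 0.26837665] [-7.56011378  0.81851143 -7.70253774] 33.54172537828143 6.75
```

```bash
python3 - <<'E'
from h import *
movel(P(.098,0,.2645),v=.03); print(get_ft_force(),get_tcp_pos())
command_gripper(0.8); print(get_ft_force())
movel(P(.098,0,.34),v=.15); print(get_time())
wait(.1)
for n in("scene","side"): cv2.imwrite(f"pics/{n}1.png",read_camera(n)[:,:,::-1])
a=cv2.imread('pics/scene1.png')[140:300,150:310];b=cv2.imread('pics/side1.png')[120:280,200:360]
cv2.imwrite('pics/c5.png',cv2.resize(np.hstack([a,b]),(800,400),interpolation=cv2.INTER_CUBIC))
E
```

```text
[-3.35370614 -2.58714296  2.04401903] [0.65104638 0.15372989 0.26680349]
[0.45302145 1.21854914 0.08780184]
8.4
```

View pics/c5.png

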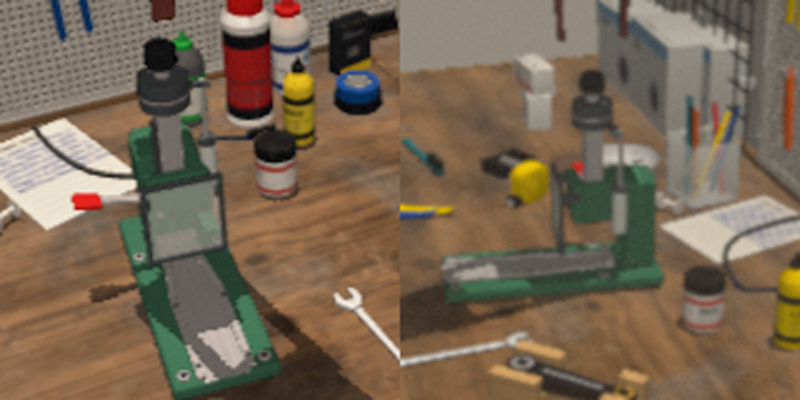

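```bash
python3 - <<'E'
from h import *
print(tri(ray('scene',214,162),ray('side',276.8,154)))
c,s=np.cos(-.7503),np.sin(-.7503)
M=np.array([.5342,-.1513])+.004*np.array([c,s])
psi=-.7503+np.pi/2
move_pose([M[0],M[1],.15],q(psi)); print(get_joint_pos())
print(movel([M[0],M[1],.036],v=.12,until_force=8),get_tcp_pos())
command_gripper(0.0); print('w',get_grip_width()*88,get_ft_force(),get_tcp_pos())
movel([M[0],M[1],.17],v=.12); print(get_grip_width()*88,get_ft_force(),get_time(),get_tcp_pos())
cv2.imwrite('pics/side2.png',read_camera('side')[:,:,::-1]);shot('w3')
E
```

```text
(array([0.65377046, 0.152656  , 0.27687928]), np.float64(0.0032822099263170265))
[-2.99894192e-01  4.23356209e-01  1.82920295e+00  1.54912046e-04
  8.87988694e-01 -1.12018870e+00]
False [ 0.53768543 -0.15414118  0.03660932]
w 25.111872879648352 [-0.13442417  0.28707227  0.49441043] [ 0.53715138 -0.15401443  0.03600167]
24.68930338400109 [ 0.14372031 -0.21970545 -2.61687883] 13.15 [ 0.53656977 -0.15384583  0.16921207]
```

View pics/side2.png

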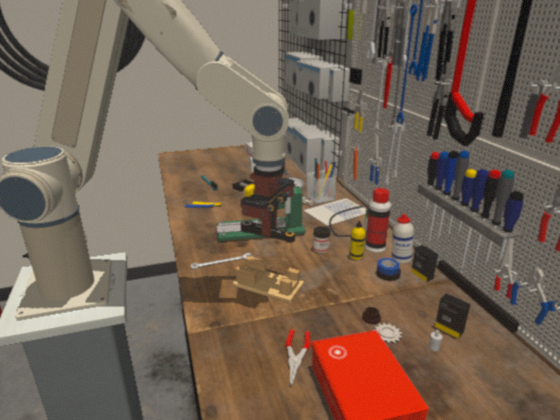

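View pics/w3.png

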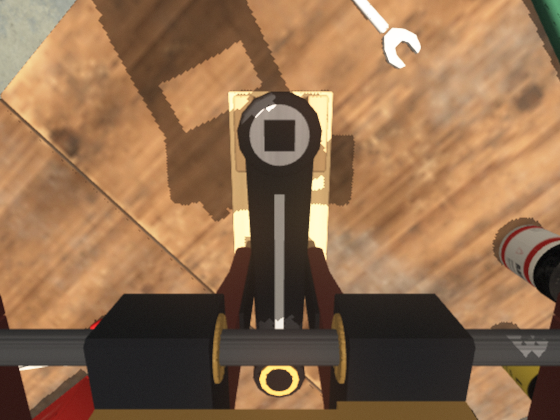

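```bash
python3 - <<'E'
from h import *
print(pin([.4669,.1775]),pin([.5609,.1651]))
move_pose(P(-.0345,0,.14),q(YAW+np.pi/2)); print(get_joint_pos())
movel(P(-.0345,0,.075),v=.12); print(get_tcp_pos(),pin(get_tcp_pos()),get_time())
shot('w4'); 
for n in("scene","side"): cv2.imwrite(f"pics/{n}3.png",read_camera(n)[:,:,::-1])
a=cv2.imread('pics/scene3.png')[140:300,150:310];b=cv2.imread('pics/side3.png')[120:280,200:360]
cv2.imwrite('pics/c6.png',cv2.resize(np.hstack([a,b]),(800,400),interpolation=cv2.INTER_CUBIC))
E
```

```text
[np.float64(-0.08710667821899339), np.float64(0.00037545419703683205)] [np.float64(0.007705869194540333), np.float64(-0.0002083719383954431)]
[ 2.94569767e-01  4.22333106e-01  1.86292863e+00 -3.12944614e-04
  8.55968740e-01 -1.15010007e+00]
[0.51952379 0.17034474 0.07529088] [np.float64(-0.034001396581398405), np.float64(-0.00016311831064596063)] 15.1833
```

View pics/c6.png

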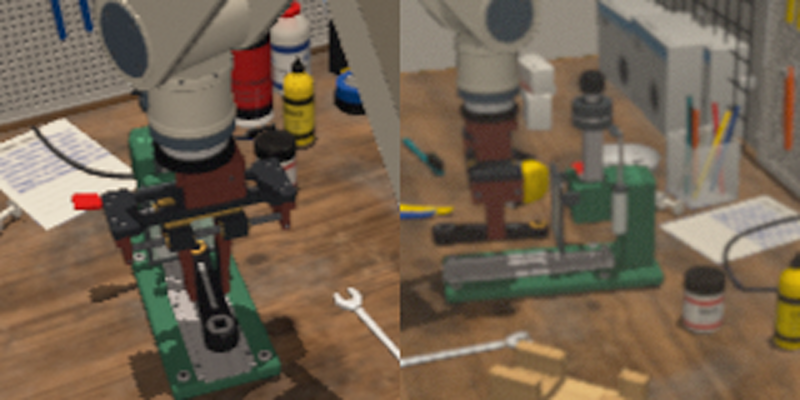

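View pics/w4.png

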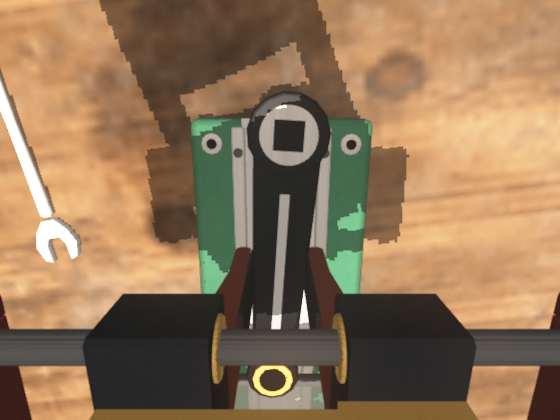

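The crank has yawed slightly in the grip: the boss is at column 289 and the eye at 273, while the press centre is at 281. I'll measure the yaw, counter-rotate and place it.

```bash
python3 - <<'E'
from h import *
B=wz('w4',289,135,.0893);E=wz('w4',272.5,379,.0873); d=(E-B)[:2]
dy=np.arctan2(d[1],d[0])-YAW
print(np.hypot(*d),dy,pin(B),pin(E))
psi=YAW+np.pi/2-dy
T=np.array(pin(get_tcp_pos()))
# mid relative to tcp, in press frame, rotated by -dy
M=(np.array(pin(B))+np.array(pin(E)))/2-T; c,s=np.cos(-dy),np.sin(-dy); M=np.array([c*M[0]-s*M[1],s*M[0]+c*M[1]])
print('mid rel',M)
g=np.array([-.0385,0])-M; print(g)
movel(P(g[0],g[1],.070),frame=q(psi),v=.1)
shot('w5')
r=movel(P(g[0],g[1],.030),v=.06,until_force=5); print(r,get_tcp_pos(),get_ft_force(),pin(get_tcp_pos()),get_time())
E
```

```text
0.1254318293227869 -0.06182032170175317 [np.float64(-0.10145349334466747), np.float64(0.0039180405440365565)] [np.float64(0.023738727619733706), np.float64(-0.0038312573119819626)]
mid rel [-0.00503361 -0.00048218]
[-0.03346639  0.00048218]
True [0.51955049 0.17052456 0.02994761] [1.62374464 0.02586903 1.74399135] [np.float64(-0.0339973232116313), np.float64(1.8626019040181643e-05)] 16.275
```

View pics/w5.png

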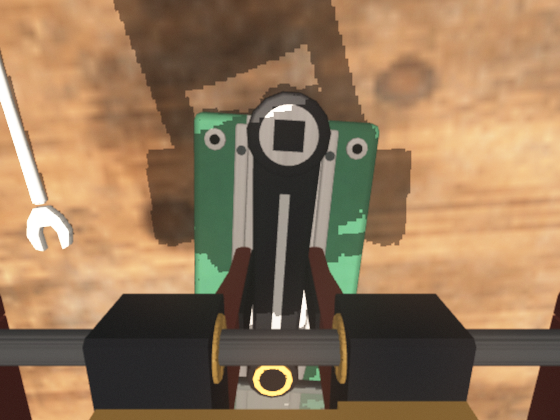

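```bash
python3 - <<'E'
from h import *
command_gripper(0.6); p=get_tcp_pos()
movel([p[0],p[1],.12],v=.15); wait(.25); shot('w6'); print(get_ft_force(),get_time(),get_tcp_pos())
E
```

```text
[ 0.03935883 -0.16583617 -0.23525659] 17.95 [0.51845756 0.17034511 0.11919258]
```

View pics/w6.png

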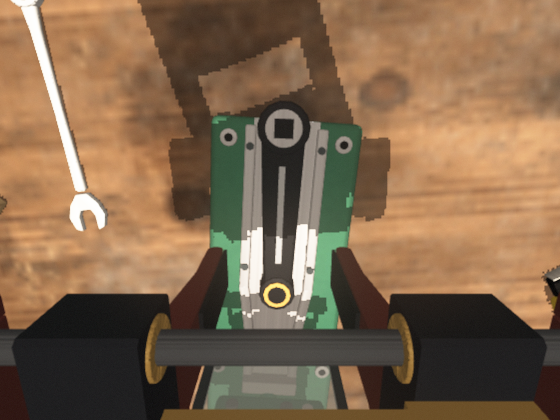

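The crank lies in the channel with the boss at (284,128) and the eye at (277,293). Next I'll take it by the boss and slide.

```bash
python3 - <<'E'
from h import *
B=wz('w6',284,128,.044);E=wz('w6',277,293.5,.042);d=(E-B)[:2]
print(np.hypot(*d),np.arctan2(d[1],d[0])-YAW,pin(B),pin(E))
b=pin(B); 
ps=YAW+np.pi/2
movel(P(b[0],b[1]/2,.09),frame=q(ps),v=.15)
print(movel(P(b[0],b[1]/2,.0305),v=.08,until_force=6),get_tcp_pos(),get_ft_force())
command_gripper(0.0); print('w',get_grip_width()*88,get_ft_force(),pin(get_tcp_pos()),get_time())
E
```

```text
0.12402891958702979 0.02193814491576601 [np.float64(-0.10188828284648432), np.float64(-0.0013100857055291706)] [np.float64(0.022110791481786914), np.float64(0.0014106604527450279)]
False [0.45238773 0.178425   0.0306981 ] [0.61933586 0.19351809 1.42666316]
w 35.208884736554424 [-0.10462203  0.15724248  5.00805791] [np.float64(-0.10164952522978318), np.float64(-0.0005386922899411947)] 19.9083
```

```bash
python3 - <<'E'
from h import *
r=movel(P(-.035,0,.031),v=.06,until_force=25); print(r,pin(get_tcp_pos()),get_ft_force(),get_time())
if not r:
    r=movel(P(-.012,0,.031),v=.03,until_force=12); print(r,get_tcp_pos(),pin(get_tcp_pos()),get_ft_force(),get_time())
for n in("scene","side"): cv2.imwrite(f"pics/{n}4.png",read_camera(n)[:,:,::-1])
a=cv2.imread('pics/scene4.png')[140:300,150:310];b=cv2.imread('pics/side4.png')[120:280,200:360]
cv2.imwrite('pics/c7.png',cv2.resize(np.hstack([a,b]),(800,400),interpolation=cv2.INTER_CUBIC))
E
```

```text
False [np.float64(-0.0349637232686513), np.float64(-5.7260833778792486e-05)] [-1.83871711 -1.04051658  2.58333928] 21.175
True [0.52660229 0.1694728  0.03094153] [np.float64(-0.02686941832202764), np.float64(-0.00014574755499231155)] [-1.33025592  0.57734831  7.04763995] 21.6333
```

View pics/c7.png

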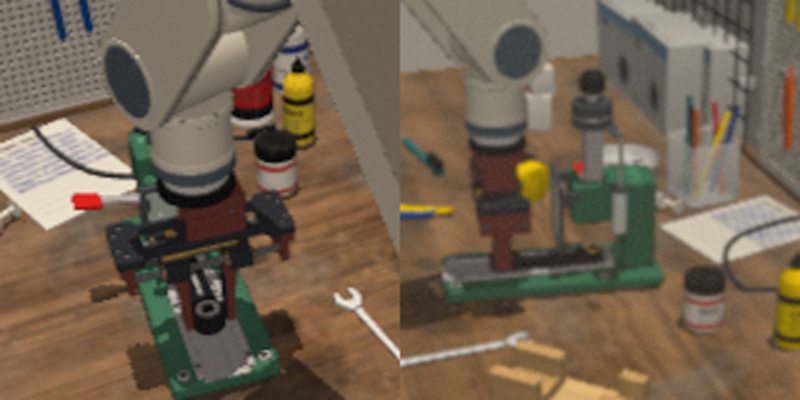

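```bash
python3 - <<'E'
from h import *
r=movel(P(-.015,0,.031),v=.02,until_force=18); print(r,pin(get_tcp_pos()),get_ft_force(),get_time())
wait(.1);print(get_ft_force(),pin(get_tcp_pos()))
command_gripper(0.6); p=get_tcp_pos(); print(p,get_ft_force())
movel([p[0],p[1],.10],v=.15); 
movel(P(-.075,0,.12),v=.2); shot('w7'); print(get_time())
for n in("scene","side"): cv2.imwrite(f"pics/{n}5.png",read_camera(n)[:,:,::-1])
a=cv2.imread('pics/scene5.png')[140:300,150:310];b=cv2.imread('pics/side5.png')[140:240,240:340]
cv2.imwrite('pics/c8.png',np.hstack([cv2.resize(a,(400,400),interpolation=cv2.INTER_CUBIC),cv2.resize(b,(400,400),interpolation=cv2.INTER_CUBIC)]))
E
```

```text
True [np.float64(-0.026949266816472077), np.float64(-0.0001726300434484289)] [-1.49763186  1.00425197  5.46597305] 22.0667
[-1.71732577  1.08764607  6.01922754] [np.float64(-0.026958541491357065), np.float64(-0.00016441318606281313)]
[0.52536871 0.16904775 0.03031121] [-0.00341947  0.17509082  0.39540303]
23.7417
```

View pics/c8.png

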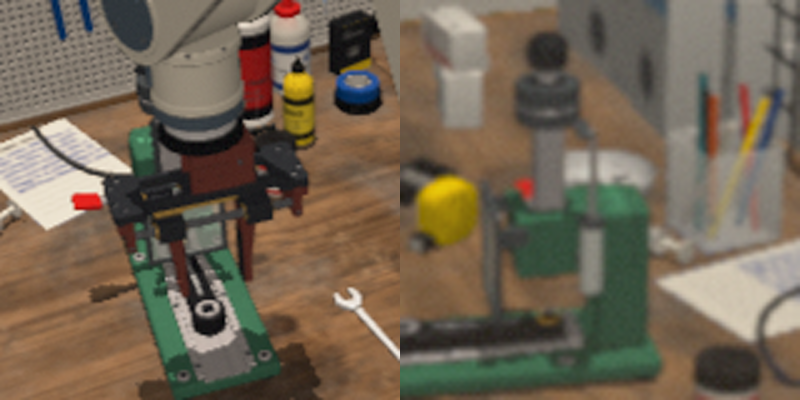

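View pics/w7.png

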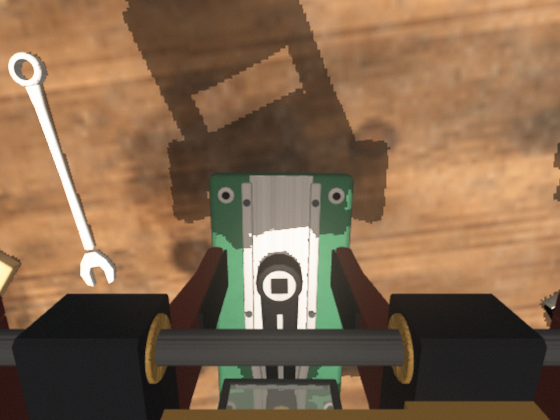

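```bash
python3 - <<'E'
from h import *
e=onz('side',276.2,220.5,.042); print(e,pin(e))
B=wz('w7',280,285,.044);print(pin(B))
print('w6-check stop screws', [pin(wz('w7',*p,.027)) for p in((246,203),(315,202))])
crop('pics/side5.png',250,190,310,235,12,'pics/c9.png')
E
```

```text
[0.64752566 0.14309446 0.042     ] [np.float64(0.09639918155918772), np.float64(-0.011242188975636839)]
[np.float64(-0.026791334953914656), np.float64(0.00041908227233002256)]
w6-check stop screws [[np.float64(-0.08655472263205206), np.float64(-0.02538831455485944)], [np.float64(-0.08732598046483621), np.float64(0.026961974642678466)]]
```

View pics/c9.png

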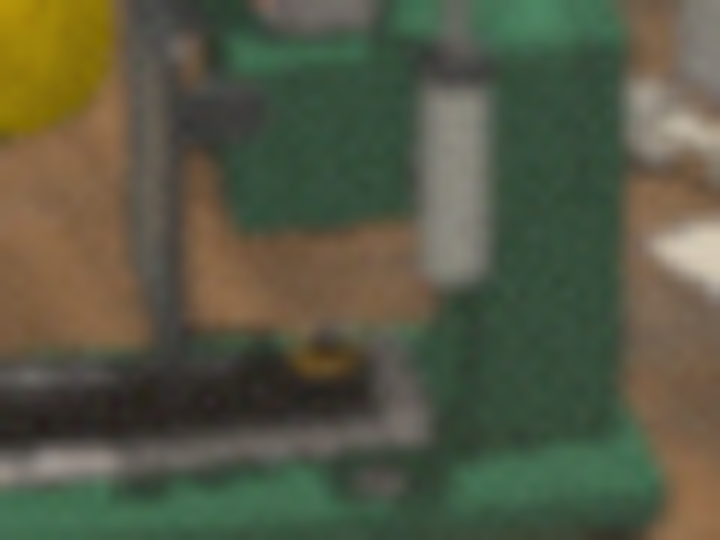

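The crank sits against the stop, with its eye below the head. Next I'll trip the pawl.

```bash
python3 - <<'E'
from h import *
command_gripper(0.0)
p=get_tcp_pos(); movel([p[0],p[1],.33],v=.25)
t=P(.0985,.095,.16); 
movel([t[0],t[1],.33],frame=q(YAW),v=.25)
movel(t,v=.2); print(get_joint_pos(),get_tcp_pos(),get_time())
for n in("scene","side"): cv2.imwrite(f"pics/{n}6.png",read_camera(n)[:,:,::-1])
a=cv2.imread('pics/scene6.png')[140:280,140:280];b=cv2.imread('pics/side6.png')[120:260,220:360]
cv2.imwrite('pics/c10.png',cv2.resize(np.hstack([a,b]),(800,400),interpolation=cv2.INTER_CUBIC))
E
```

```text
[3.41522840e-01 6.08334590e-01 1.46993481e+00 3.26187909e-05
 1.06105366e+00 4.66479021e-01] [0.66372755 0.24856151 0.16145709] 28.4583
```

View pics/c10.png

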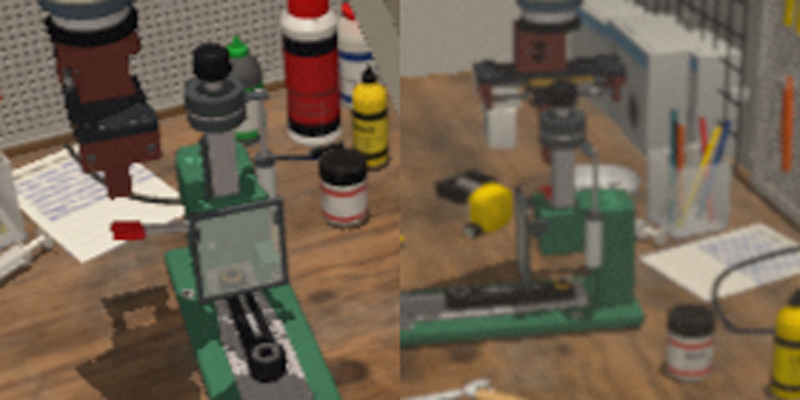

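```bash
python3 - <<'E'
from h import *
t=P(.0985,.095,.16)
r=movel([t[0],t[1],.097],v=.06,until_force=15); print(r,get_tcp_pos(),get_ft_force())
wait(1.0); print(get_ft_force(),get_time())
for n in("scene","side"): cv2.imwrite(f"pics/{n}7.png",read_camera(n)[:,:,::-1])
a=cv2.imread('pics/scene7.png')[140:280,140:280];b=cv2.imread('pics/side7.png')[120:260,220:360]
cv2.imwrite('pics/c11.png',cv2.resize(np.hstack([a,b]),(800,400),interpolation=cv2.INTER_CUBIC))
E
```

```text
False [0.66283809 0.24816156 0.0973367 ] [-0.26354631 -1.86156382  3.51417648]
[-0.36100675 -1.91326656  3.07722791] 30.7583
```

View pics/c11.png

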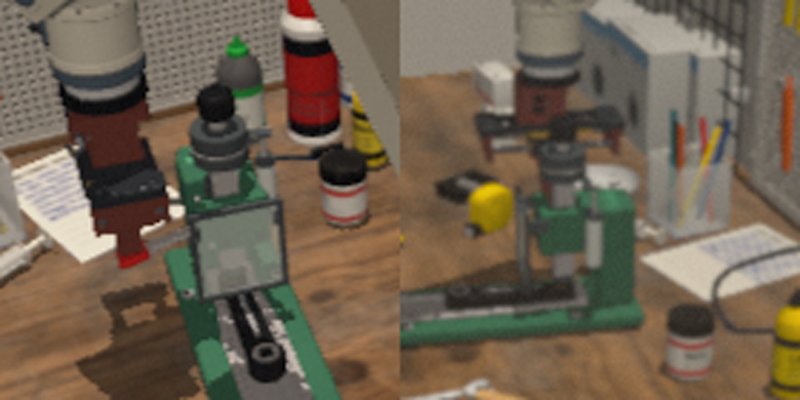

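```bash
python3 - <<'E'
from h import *
t=P(.0985,.095,.16)
movel([t[0],t[1],.2],v=.1); movel(list(P(.02,.2,.33)),v=.2); wait(.2)
print(get_ft_force(),get_time())
for n in("scene","side"): cv2.imwrite(f"pics/{n}8.png",read_camera(n)[:,:,::-1])
a=cv2.imread('pics/scene8.png')[140:280,140:280];b=cv2.imread('pics/side8.png')[140:240,230:330]
cv2.imwrite('pics/c12.png',np.hstack([cv2.resize(x,(400,400),interpolation=cv2.INTER_CUBIC) for x in(a,b)]))
E
```

```text
[0.31441967 0.39937366 0.32342382] 33.3167
```

View pics/c12.png

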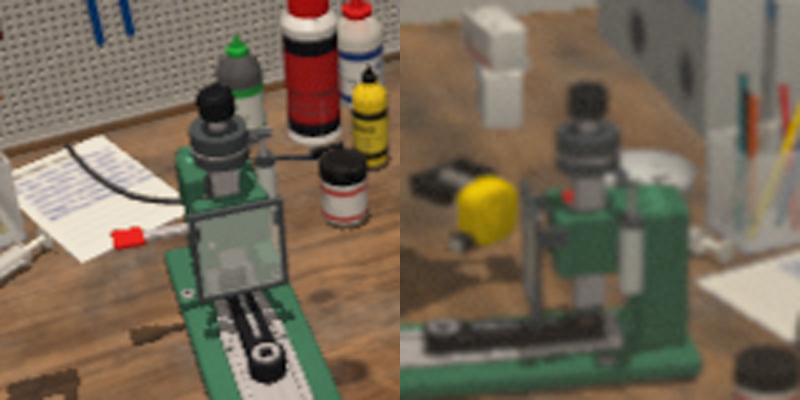

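```bash
python3 - <<'E'
from h import *
print(tri(ray('scene',215.25,176.05),ray('side',276.75,165)))
def red(f,n,box):
    x0,y0,x1,y1=box; im=cv2.imread(f)[y0:y1,x0:x1]; h=cv2.cvtColor(im,cv2.COLOR_BGR2HSV)
    m=((h[...,0]<8)|(h[...,0]>172))&(h[...,1]>150)&(h[...,2]>80); y,x=np.nonzero(m); return x.mean()+x0,y.mean()+y0,len(x)
for k in(0,1,8): print(k,red(f'pics/scene{k}.png','scene',(172,205,200,235)))
for a in(0,.1,.2,.3,.42):
    y=.023+71e-3*np.cos(a)+15e-3*np.sin(a); z=.108+15e-3*np.cos(a)-71e-3*np.sin(a); print(a,proj('scene',P(.098,y,z-.002)))
E
```

```text
(array([0.65322696, 0.15386022, 0.2379873 ]), np.float64(0.00040834934884767505))
0 (np.float64(184.43076923076924), np.float64(220.53846153846155), 65)
1 (np.float64(184.43076923076924), np.float64(220.53846153846155), 65)
8 (np.float64(184.44776119402985), np.float64(223.23880597014926), 67)
0 [184.82178398 220.87970751]
0.1 [184.74531509 223.12672099]
0.2 [184.94345137 225.32557537]
0.3 [185.41127222 227.45361085]
0.42 [186.31747834 229.88372729]
```

```bash
python3 - <<'E'
from h import *
print(get_ft_force(),get_qvel(),get_time()); job_done()
E
```

```text
[-0.05389307  0.96396    -0.64354871] [ 0.0051466  -0.00547968 -0.00410043 -0.00040991  0.0020452   0.0004756 ] 33.4167
the job is handed in; nothing more can be done
```

The crank is in the press with the ram's foot down on the insert. I handed the job in at about 33 s of the 72 s allowed. The station reports no verdict, so what follows is from my own readings and pictures.

I lifted the ram by its knob from the 0.012 notch to the top notch and left it on its pawl. I laid the crank in the front of the channel and let go. Then I took it by the boss, slid it in until it hit the end stop, and held the pawl tail down until the ram came down.

**Last checks:**
- **Ram:** the knob measured 0.238 m above the bench, so the ram is at about 0.018, as expected with its foot on the insert.
- **Crank:** two pushes stopped at the same place. The picture shows the eye against the stop and under the head. I could not see the foot's centre directly, so its alignment over the eye is inferred.
- **Pawl:** the tail is let go and sits at about 0.1 rad. It did not return fully to 0 but is well below the 0.3 limit.
- **Robot:** the gripper is clear of everything.
- **Bystanders:** I touched none of them. The wrench, jar and tape measure stood undisturbed in the later pictures. I did not look at the pliers again after lifting the crank, and the arm never went back to that side.

**Problems on the way:**
- **Crank yaw:** the crank had turned about 0.06 rad in the grip before placing, which I corrected before laying it down.
- **Top-notch height:** the two-camera check put the raised ram at about 0.057 rather than 0.060, within that check's 3 mm error.
- **Side view of the eye:** one estimate put the eye about 11 mm off sideways. I set it aside because the channel leaves the eye only 1 to 2 mm of side play.

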